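Hold the label reader's handle half-way on a sample tube

TASK

Lay the capped sample tube flat in the label reader's cradle, with its cap in the wide pocket and its thin body down in the narrow neck, and let go of it. Then press the reader's sprung handle half-way down, so that its arm is level (pushing it to the bottom stop would cancel the reading, so never go that far), and finish while still holding it there. Leave the mouse, the stapler and the hand-gel bottle where they are.

Things in the scene. Friction and masses are not known exactly. Their poses are not given: they have to be found in the camera images.
- tube_mid (a point): Centre of the loose sample tube (about 35 g), half-way along and up; 12 mm above the desk, z up, any yaw. The tube lies along its x axis, 110 mm long: square grey cap (26 mm long, 24 x 24 mm) at the +x end, bare round white body 14 mm thick, flared white foot (24 x 24 mm, 8 mm long) at the -x end. Grasp it here, across the bare body.
- tube_cap (a point): Centre of the tube's cap, 42 mm from tube_mid along the tube's +x axis.
- reader: Fixed white label reader, a box 160 (x) by 270 (y) by 45 mm high; origin under its centre on the desk, z up; place and yaw vary. On its deck: a black cradle along y, a low scanner head behind it (x 43 to 73 mm, y -110 to 10 mm, top at 81 mm) and the handle at y = 80 mm, hinged at x = 55 mm, height 100 mm (cheeks up to 111 mm).
- cradle (a point): Place of tube_mid when the tube lies seated: reader frame x -30, y -50, height 77 mm; axes as the reader's. The seated tube lies along the reader's y axis, CAP TOWARDS THE READER'S -Y (away from the handle), with about 4 mm of play each way. Here, from 20 mm towards -y to 24 mm towards +y, the cradle is open down to the deck (46 mm high) for the fingers.
- cap_pocket (a point): Centre of the cap when seated in the wide pocket, 42 mm from cradle towards the reader's -y, height 77 mm. The pocket is 32 mm wide and 40 mm long, floor at 65 mm, walls 6 mm thick up to 83 mm.
- neck (a point): Centre of the narrow neck, 33.5 mm from cradle towards the reader's +y, height 77 mm: 21 mm wide, 19 mm long, floor at 65 mm, walls 11.5 mm thick up to 79 mm. It takes the thin body but not the cap. Beyond it (43 to 60 mm from cradle) is a pocket 32 mm wide for the foot, walls up to 83 mm.
- handle_bar (a point): Centre of the black round cross-bar at the free end of the sprung handle: 20 mm thick, 60 mm long along the reader's y axis; it is pressed down on its top, 10 mm above this point. It is 100 mm from the hinge, towards the reader's -x. At rest its centre is 120 mm above the desk, half-way down 100 mm (arm level), at the bottom stop 80 mm.
- handle (a joint): Handle angle, rad: 0 at rest (raised), 0.2 half-way (arm level), 0.4 at the bottom stop. A spring drives it back up: about 3 N at the bar at rest, 6 N half-way, 9 N at the bottom. It springs up when let go.
- mouse: Loose black computer mouse, 105 x 60 x 34 mm, origin under its centre; a bystander (tube and mouse may have swapped places).
- stapler: Loose black stapler, 130 x 36 x 61 mm, origin under its centre; a bystander.
- gel: Loose white hand-gel bottle, 60 mm diameter, 150 mm tall, origin under its centre; a bystander.
Things that resemble listed ones, but are neither listed nor needed, are in the scene too. Of the things that look like the part that bears tube_mid, the larger one is meant.

How it is judged:
By the outcome, as a careful person would: the job done as asked, in the order asked, and still so for the second after the job is handed in, while the arm keeps its last pose, push and grip.
It also fails if it takes over 59 s, if anything falls off the work surface, if the arm or the gripper's body presses on something with over 40 N, if the wrist force passes 120 N, or if a joint passes its speed limit or range.

ROBOT

A 7-joint arm with a two-finger parallel gripper is mounted at the origin on the work surface. World frame = base frame: x ahead of the robot, y to its left, z up, the work surface at z = 0. Lengths are in mm, angles in rad, forces in N, time in s.
With the tool pointing down it reaches from about 375 to 925 mm from the base axis. Payload 3.1 kg.
Tool frame: the origin (TCP) lies midway between the tips of the shut fingers; the grasp point (between the pads) lies bot.grip_depth behind it (bot.grip_depth is the distance from the TCP to the grasp point, in mm); z points along the fingers, y is the direction in which the jaws open and shut (so a half turn about z gives the same grasp; the last joint's range is limited). The gripper opens to 85 mm and grips with 20 to 120 N. Pads are 22 mm wide; open, the fingers measure 114 mm over their backs; the gripper's body (76 mm by 85 mm) begins 54 mm behind the grasp point. The pads swing forward as they close: fully open they stand 13 mm farther back than shut.
Start: joints at [1.118, 0.383, 0.044, 1.598, -0.018, 1.161, -0.05], TCP at [225.831, -609.511, 231.269] pointing down, gripper open.
Joint ranges: [-2.61, 2.61], [-0.41, 2.15], [-1.48, 1.57], [0, 2.5], [-1.57, 4.71], [0.05, 1.97], [-2.85, 2.85]. Speed limits (rad/s): [2.79, 2.79, 3.14, 3.14, 3.14, 3.14, 3.14].

INTERFACE

Orientations are given as a 3x3 rotation matrix whose columns are the frame's x, y, z axes.
In Python, from station import bot gives the robot as it stands. Calls block until the motion is done:
- bot.reach(position, orientation): joint-space move of the TCP to a pose.
- bot.line_to(position, attitude=None, v=150, guard=None): straight line of the TCP; attitude=None keeps the orientation; v is the mean speed in mm/s. With guard (N) it stops when the force on the tool has changed by that much, and returns True; else False.
- bot.move_j(angles): joint-space move.
- bot.command_gripper(opening, f_grip=None): finger opening in mm; f_grip is the grip in N (None keeps the last); returns when the fingers have stopped.
- bot.wait(seconds).
- bot.ik(position, orientation): joint angles nearest the present ones, or None.
- bot.observe(): the state.
- bot.get_image(name): name is "scene" or "top"; returns the picture (480x640x3 uint8, blue, green, red); there is no depth.
- bot.get_calibration(name): a dict with "fx", "fy", "cx", "cy" (pixels), "position" and "orientation" of the camera in the world. Camera axes: x right, y down, z forward; pixel columns grow to the right and rows downward; lengths in mm; the calibration is good to about 2 mm. A picture is of the moment at which its call begins. get_calibration takes no time and is no camera call.
A pose or a line that the arm cannot do raises bot.PlanningError and nothing moves.
- bot.sign_off(): hands the job in, once; it reports no verdict.
The state is a dict: "time_s": time; "q": joint angles; "dq": joint speeds; "joint_torque": joint torques, N m; "tool_pos": TCP position; "orientation": TCP orientation; "wrist_force": force on the tool from outside, world axes, zero at the start; "torque": the same for the moment, N m; "finger_gap": finger opening in mm.
Only numpy, scipy, OpenCV 4.12 (cv2) and the standard library are available. Lean on these libraries where they do the work, as an engineer would, in place of code of your own. Each camera call takes 0.05 s, during which the arm holds its last target.

## Working session

There is one attempt and no reset: what is moved stays moved. The work goes in short steps, each a Python script; the robot and the scene stay as the last script left them, time stands still between calls to the robot, and variables do not carry over. Pictures are saved under pics/ and viewed, and the job is handed in when it is done.

```bash
mkdir -p pics; ls
python3 - <<'E'
from station import bot
import cv2
for n in("scene","top"):
    cv2.imwrite(f"pics/{n}0.png",bot.get_image(n)); print(n,bot.get_calibration(n))
print(bot.grip_depth,bot.observe())
E
```

```text
pics
scene {'fx': 598.4521217194853, 'fy': 598.4521217194853, 'cx': 311.50698510104775, 'cy': 240.90968862157922, 'position': array([1098.5825515 , -414.16490393, 1294.78737415]), 'orientation': array([[ 0.64297161,  0.66910535, -0.3726735 ],
       [ 0.7658773 , -0.55890749,  0.31789052],
       [ 0.00441224, -0.48981675, -0.87181425]])}
top {'fx': 549.6278664706878, 'fy': 549.6278664706878, 'cx': 323.90582192984533, 'cy': 232.40867966530172, 'position': array([ 318.21180588,    8.7964191 , 1286.586359  ]), 'orientation': array([[-0.02841469, -0.97537012,  0.21873669],
       [-0.99959438,  0.02730598, -0.00809068],
       [ 0.00191859, -0.21887786, -0.97575038]])}
18.700000000000003 {'time_s': 0.1, 'q': array([ 1.11820523,  0.3838052 ,  0.04384827,  1.59941853, -0.01790835,
        1.16120337, -0.04989918]), 'dq': array([-0.00171523, -0.00196917,  0.00043393, -0.00336028, -0.0008958 ,
        0.00026673,  0.00087502]), 'joint_torque': array([ 2.68010917e-03, -4.34730077e+01,  1.02944333e+00, -2.50453985e+01,
        1.09346642e-02,  5.49982156e-03,  1.55492779e-05]), 'tool_pos': array([ 225.50203297, -608.7139292 ,  229.97865394]), 'orientation': array([[ 9.37695906e-01,  3.47455687e-01, -9.66259788e-04],
       [ 3.47457008e-01, -9.37693233e-01,  2.24246831e-03],
       [-1.26896898e-04, -2.43848709e-03, -9.99997019e-01]]), 'wrist_force': array([-0.28571022, -0.3302306 , -0.48465884]), 'torque': array([ 0.01476147, -0.02065768, -0.0341318 ]), 'finger_gap': 85.43468276231405}
```

View pics/scene0.png

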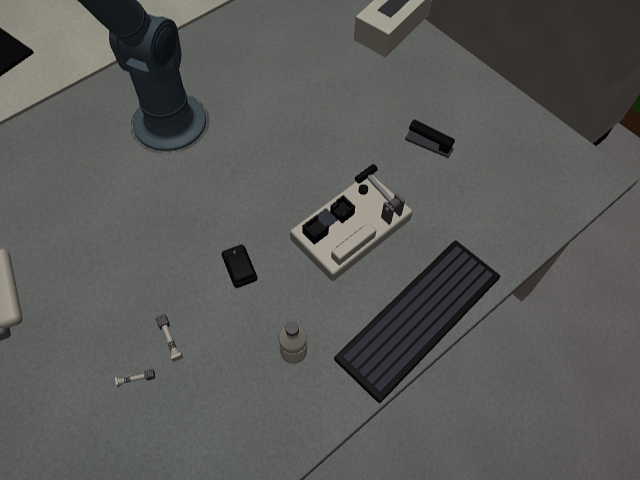

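View pics/top0.png

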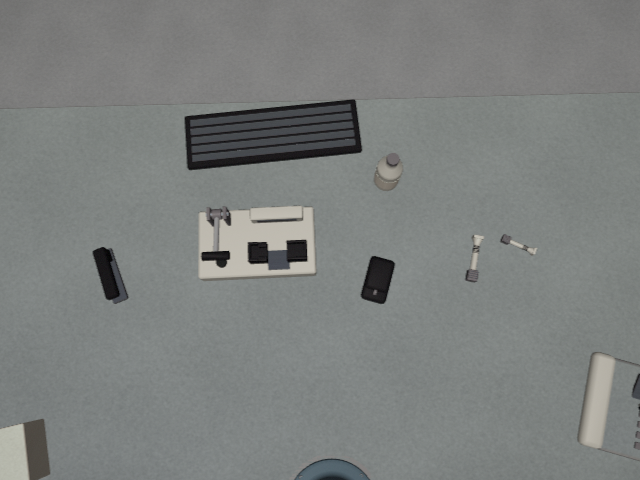

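Seen so far (top/scene pixels): 
- **Tube candidates:** the larger one is at top (475,258) and scene (168,338). The smaller look-alike is at top (518,244) and scene (135,377). 
- **Reader:** top (257,243).
- **Bystanders:** mouse at top (378,280), gel (388,172), stapler (110,275).

I choose the larger tube and will check it in a crop.

Run:
```python
import cv2,numpy as np
t=cv2.imread("pics/top0.png"); s=cv2.imread("pics/scene0.png")
a=cv2.resize(t[220:300,450:550],None,fx=6,fy=6,interpolation=cv2.INTER_CUBIC)
cv2.imwrite("pics/c_tube.png",a)
cv2.imwrite("pics/c_reader.png",cv2.resize(t[195:295,190:323],None,fx=6,fy=6,interpolation=cv2.INTER_CUBIC))
cv2.imwrite("pics/c_tube_s.png",cv2.resize(s[305:395,105:205],None,fx=6,fy=6,interpolation=cv2.INTER_CUBIC))
cv2.imwrite("pics/c_reader_s.png",cv2.resize(s[155:285,285:420],None,fx=4.5,fy=4.5,interpolation=cv2.INTER_CUBIC))
```

```text
(no output)
```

View pics/c_tube.png

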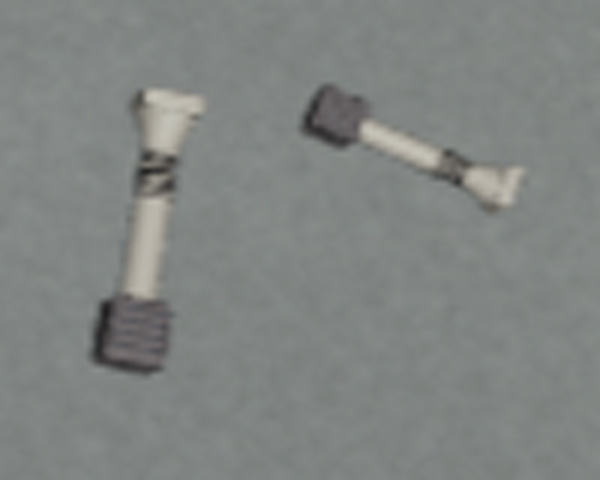

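View pics/c_tube_s.png

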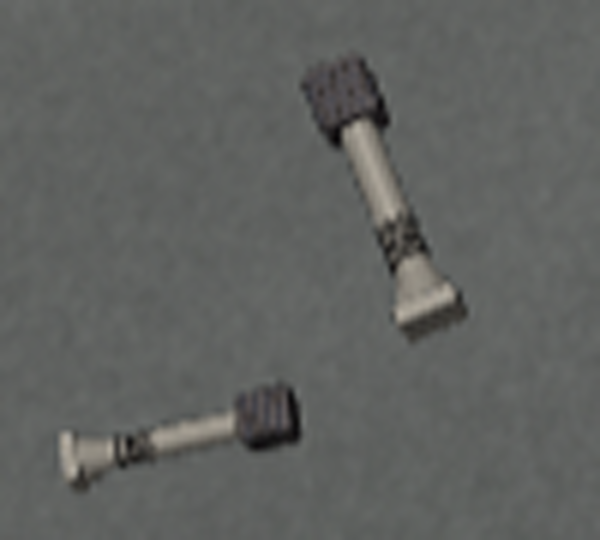

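View pics/c_reader.png

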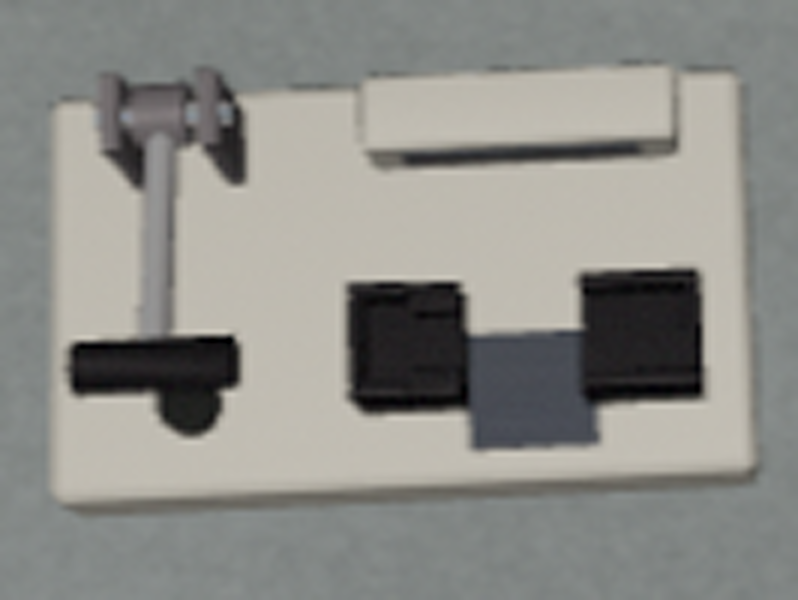

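View pics/c_reader_s.png

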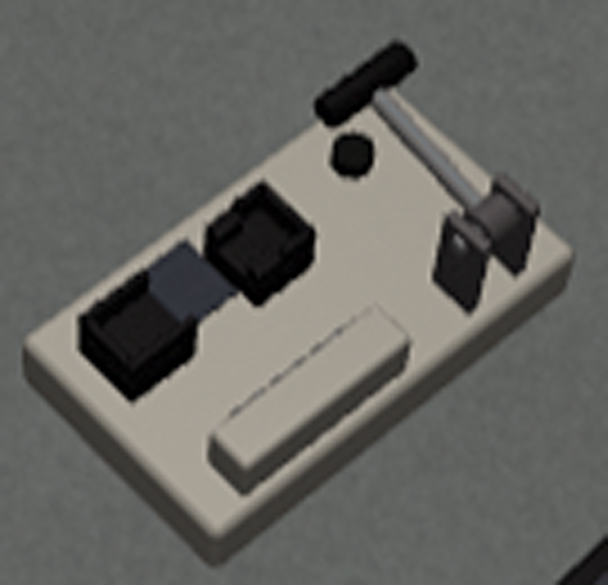

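Crops: the left tube in the top crop (cap at crop (136,330), foot at (170,95)) is clearly the larger one (about 45 px long against 36). On the reader, the handle is at image left (+y), the hinge is up (+x) and the cap pocket is to the right (-y). Next I fit both poses to the keypoints in the two views.

```bash
cat > h.py <<'E'
import numpy as np,cv2,json
from scipy.optimize import least_squares
from station import bot
C={n:bot.get_calibration(n) for n in("scene","top")}
def proj(n,P):
    c=C[n];p=(np.atleast_2d(P)-c["position"])@c["orientation"]
    return np.c_[c["fx"]*p[:,0]/p[:,2]+c["cx"],c["fy"]*p[:,1]/p[:,2]+c["cy"]]
def tf(x,y,yaw,P):
    P=np.atleast_2d(np.array(P,float));c,s=np.cos(yaw),np.sin(yaw)
    return np.c_[x+c*P[:,0]-s*P[:,1],y+s*P[:,0]+c*P[:,1],P[:,2]]
def fit(obs,x0):
    # obs: list (cam, P3, pix)
    f=lambda q:np.concatenate([(proj(n,tf(*q,P))-np.array(u)).ravel() for n,P,u in obs])
    return least_squares(f,x0,loss="soft_l1",x_scale=[100,100,1])
E
cat > m.py <<'E'
from h import *
def u(x,y,s,ox,oy): return ((x+.5)/s-.5+ox,(y+.5)/s-.5+oy)
T=lambda x,y:u(x,y,6,190,195); S=lambda x,y:u(x,y,4.5,285,155)
c,s=np.cos(.2),np.sin(.2)
bx=55-100*c
R=[("top",(80,135,45),T(53,102)),("top",(80,-135,45),T(743,73)),("top",(-80,-135,45),T(752,470)),("top",(-80,135,45),T(57,498)),
("top",(73,10,81),T(362,82)),("top",(73,-110,81),T(673,66)),("top",(43,10,81),T(368,150)),("top",(43,-110,81),T(677,142)),
("top",(bx,80,120),T(154,365)),
("scene",(-80,-135,45),S(25,348)),("scene",(80,-135,45),S(215,533)),("scene",(80,135,45),S(573,252)),
("scene",(43,-110,81),S(212,437)),("scene",(73,-110,81),S(243,468)),("scene",(73,10,81),S(410,340)),("scene",(43,10,81),S(375,305)),
("scene",(bx,80,120),S(366,82))]
r=fit(R,[440,120,0]);print("reader",r.x)
print(np.round(r.fun.reshape(-1,2),1).tolist())
T=lambda x,y:u(x,y,6,450,220); S=lambda x,y:u(x,y,6,105,305)
U=[("top",(29,-12,24),T(106,297)),("top",(29,12,24),T(172,300)),("top",(55,12,24),T(164,373)),("top",(55,-12,24),T(98,364)),
("top",(-55,-12,24),T(135,92)),("top",(-55,12,24),T(206,97)),
("scene",(55,-12,24),S(302,83)),("scene",(55,12,24),S(357,54)),("scene",(29,12,24),S(386,108)),("scene",(29,-12,24),S(328,130)),
("scene",(-55,-12,24),S(397,322)),("scene",(-55,12,24),S(455,288))]
best=[]
for sg in (1,-1):
    V=[(n,(P[0],sg*P[1],P[2]),q) for n,P,q in U]
    t=fit(V,[450,-270,np.pi]);print("tube",t.x,t.cost);best.append(t)
t=min(best,key=lambda b:b.cost);print(np.round(t.fun.reshape(-1,2),1).tolist())
json.dump(dict(reader=r.x.tolist(),tube=t.x.tolist()),open("pose.json","w"))
for n in("top","scene"):
    im=cv2.imread(f"pics/{n}0.png");k=4
    P=tf(*r.x,[(x,y,45) for x,y in((80,135),(80,-135),(-80,-135),(-80,135))]);
    polys=[P,tf(*r.x,[(-30+a*16,-50+b,83) for a,b in((1,-22),(1,-62),(-1,-62),(-1,-22))]),tf(*r.x,[(-30+a*10.5,-50+b,79) for a,b in((1,24),(1,43),(-1,43),(-1,24))]),tf(*r.x,[(bx+a*10,80+b*30,120) for a,b in((1,1),(1,-1),(-1,-1),(-1,1))]),
      tf(*t.x,[(a,b*12,24) for a,b in((29,1),(55,1),(55,-1),(29,-1))]),tf(*t.x,[(a,b*12,24) for a,b in((-47,1),(-55,1),(-55,-1),(-47,-1))])]
    im=cv2.resize(im,None,fx=k,fy=k,interpolation=cv2.INTER_CUBIC)
    for p in polys:
        q=np.round((proj(n,p)+.5)*k-.5).astype(int);cv2.polylines(im,[q],True,(0,0,255),1)
    a=[im[780:1200,760:1300],im[860:1140,1840:2000]] if n=="top" else [im[630:1150,1140:1690],im[1230:1480,600:760]]
    H=max(z.shape[0] for z in a);a=[cv2.copyMakeBorder(z,0,H-z.shape[0],0,0,0) for z in a]
    cv2.imwrite(f"pics/fit_{n}.png",np.hstack(a))
E
python3 m.py
```

```text
reader [5.80147372e+02 1.54694858e+02 1.55297825e-02]
[[-0.4, -1.4], [0.1, -1.5], [1.4, 0.1], [-1.5, 0.6], [-0.3, -1.5], [0.6, -1.1], [-1.1, -0.1], [0.4, -1.0], [0.2, -0.2], [-2.4, -2.9], [-0.6, 1.0], [1.3, -0.8], [-2.0, -1.8], [-0.2, 0.0], [0.5, -1.1], [-0.5, -1.5], [-0.6, 0.2]]
tube [ 530.8770794  -351.29611646    2.91249705] 77.83432943031524
tube [ 533.44278457 -352.72865706    2.90939285] 68.59595720957724
[[11.3, 0.7], [-10.0, -1.9], [-10.3, -3.2], [11.0, 0.4], [11.5, 0.2], [-10.4, -2.7], [-0.7, -1.9], [0.1, -1.5], [-0.8, -0.9], [-1.2, -0.1], [0.2, 0.2], [0.9, 1.1]]
```

```bash
python3 - <<'E'
s=open("m.py").read()
a,b=s.split('("scene",(55,-12,24)',1)
L=('("scene",(55,-12,24)'+b).split('\nbest',1)
import re
L[0]=re.sub(r',(-?)12,24\)',lambda m:',%s12,24)'%('' if m.group(1) else '-'),L[0])
open("m.py","w").write(a+L[0]+'\nbest'+L[1])
E
python3 m.py
```

```text
reader [5.80147372e+02 1.54694858e+02 1.55297825e-02]
[[-0.4, -1.4], [0.1, -1.5], [1.4, 0.1], [-1.5, 0.6], [-0.3, -1.5], [0.6, -1.1], [-1.1, -0.1], [0.4, -1.0], [0.2, -0.2], [-2.4, -2.9], [-0.6, 1.0], [1.3, -0.8], [-2.0, -1.8], [-0.2, 0.0], [0.5, -1.1], [-0.5, -1.5], [-0.6, 0.2]]
tube [ 532.54534056 -352.05099904    2.907346  ] 8.429710806593967
tube [ 531.17838128 -351.06539712    3.19601723] 138.42733162473172
[[0.7, -1.0], [-0.0, 0.6], [-0.3, -0.7], [0.4, -1.3], [1.2, -1.4], [-0.5, -0.2], [-0.7, -2.4], [0.2, -1.9], [-0.7, -1.4], [-1.2, -0.6], [0.2, -0.3], [0.9, 0.7]]
```

View pics/fit_top.png

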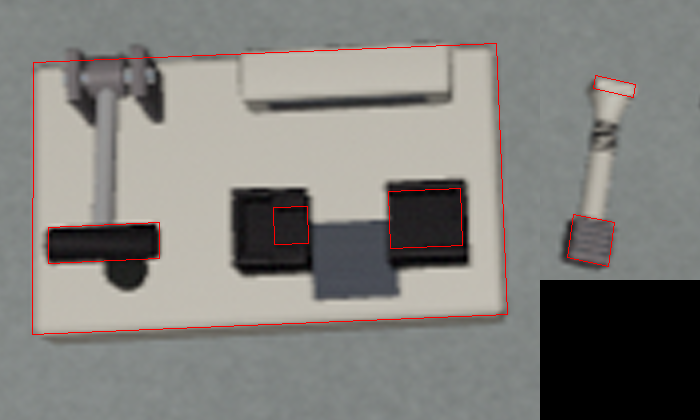

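View pics/fit_scene.png

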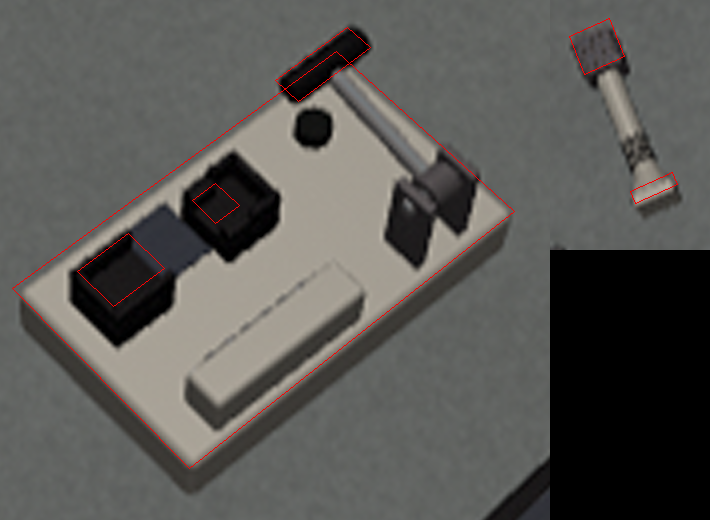

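```bash
cat >> h.py <<'E'
def Rz(yaw): # tool x along tube axis dir yaw, z down
    c,s=np.cos(yaw),np.sin(yaw)
    return np.array([[c,s,0],[s,-c,0],[0,0,-1.]])
def st(k=""):
    o=bot.observe();print(k,"t",round(o["time_s"],2),"pos",np.round(o["tool_pos"],1),"yaw",round(np.arctan2(o["orientation"][1,0],o["orientation"][0,0]),4),"F",np.round(o["wrist_force"],1),"gap",round(o["finger_gap"],1));return o
E
cat > m2.py <<'E'
# joint refit with per-camera pixel shift, mild prior
import m; from h import *
def f(q):
    sh={"top":q[6:8],"scene":q[8:10]};o=[]
    for obs,p in((m.R,q[:3]),(m.V0,q[3:6])):
        o+=[(proj(n,tf(*p,P))[0]+sh[n]-np.array(u)) for n,P,u in obs]
    return np.r_[np.concatenate(o),q[6:]/1.0]
E
sed -i 's/^best=\[\]/V0=U;best=[]/' m.py
cat >> m2.py <<'E'
s=least_squares(f,np.r_[m.r.x,m.t.x,0,0,0,0],loss="soft_l1",x_scale=[100,100,1,100,100,1,1,1,1,1])
print(np.round(s.x,4),s.cost)
json.dump(dict(reader=s.x[:3].tolist(),tube=s.x[3:6].tolist(),shift=s.x[6:].tolist()),open("pose.json","w"))
for ty in (s.x[5],s.x[5]+np.pi):
    for P,y in((s.x[3:6],ty),(tf(*s.x[:3],[-30,-50,77])[0],ty-s.x[5]+s.x[2]-np.pi/2)):
        for z in(10,200):
            q=bot.ik([P[0],P[1],z],Rz(y)); print(round(y,2),None if q is None else np.round(q,2))
E
python3 m2.py|tail -5
```

```text
-1.55 [ 0.71  0.56 -1.24  1.8   0.57  1.2   2.46]
6.05 [ 0.54  0.62 -0.02  1.75  0.02  0.76 -1.3 ]
6.05 [ 0.56  0.39 -0.05  1.65  0.02  1.1  -1.3 ]
1.59 [ 0.25  0.6  -0.61  1.92  0.49  0.77 -0.63]
1.59 [ 0.41  0.35 -0.8   1.81  0.28  1.09 -0.47]
```

```bash
python3 m2.py|sed -n 5,8p; cat pose.json
python3 - <<'E'
from h import *
p=json.load(open("pose.json"));t=p["tube"]
st()
R=Rz(t[2]+np.pi)
bot.command_gripper(55,40)
bot.reach([t[0],t[1],110],R);st("above")
cv2.imwrite("pics/a_top.png",bot.get_image("top"));cv2.imwrite("pics/a_scene.png",bot.get_image("scene"))
E
python3 - <<'E'
import cv2,numpy as np
t=cv2.imread("pics/a_top.png"); s=cv2.imread("pics/a_scene.png")
f=lambda z:cv2.resize(z,None,fx=4,fy=4,interpolation=cv2.INTER_CUBIC)
cv2.imwrite("pics/a.png",np.hstack([f(t[200:330,430:530]),f(s[270:400,110:210])]))
E
```

```text
[[0.7, -1.0], [-0.0, 0.6], [-0.3, -0.7], [0.4, -1.3], [1.2, -1.4], [-0.5, -0.2], [-0.7, -2.4], [0.2, -1.9], [-0.7, -1.4], [-1.2, -0.6], [0.2, -0.3], [0.9, 0.7]]
[ 5.806501e+02  1.546527e+02  1.610000e-02  5.328619e+02 -3.519751e+02
  2.910800e+00 -7.030000e-02  8.390000e-01  2.388000e-01  7.129000e-01] 18.423487723921937
2.91 [ 0.87  0.67 -0.45  1.74  0.38  0.82  1.58]
{"reader": [580.650138926719, 154.65272116678022, 0.016117846838765996], "tube": [532.8618586913022, -351.97513510043274, 2.910809802429963], "shift": [-0.07031737774328722, 0.8389714114128729, 0.2387694473563988, 0.7129300481099843]} t 0.1 pos [ 225.5 -608.7  230. ] yaw 0.3549 F [-0.3 -0.3 -0.5] gap 85.4
above t 2.05 pos [ 532.1 -354.   110.5] yaw -0.233 F [-1.1  0.3 -0.5] gap 54.9
```

View pics/a.png

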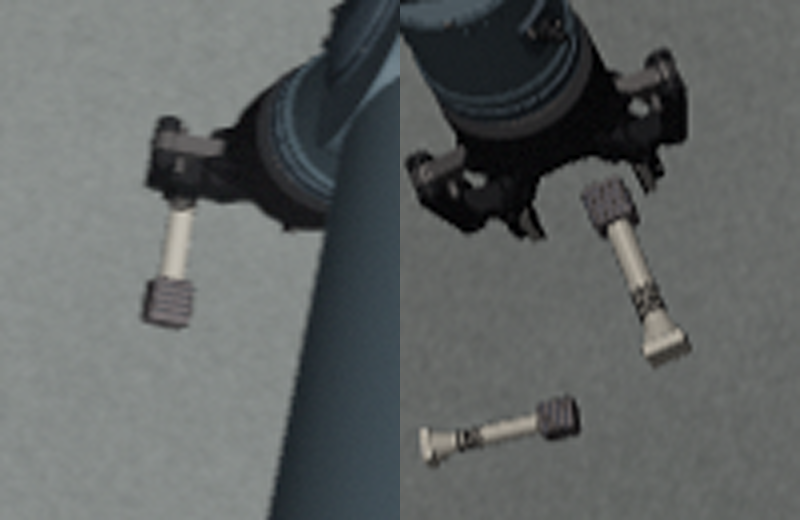

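The open fingers straddle the large tube (cap at (165,300) left, (610,200) right) and line up with its axis. I go down and grasp.

Run:
```python
from h import *
p=json.load(open("pose.json"));t=p["tube"]
R=Rz(t[2]+np.pi)
bot.line_to([t[0],t[1],40],R,v=150);st()
print(bot.line_to([t[0],t[1],4],R,v=60,guard=8));st("low")
bot.command_gripper(0,40);st("grip")
bot.line_to([t[0],t[1],200],R,v=150);st("up")
```

```text
t 2.77 pos [ 533.1 -352.5   40.3] yaw -0.2312 F [-0.  -0.2 -0. ] gap 54.8
False
low t 3.52 pos [ 532.9 -352.     3.9] yaw -0.2307 F [-0.9  0.5 -0.4] gap 55.3
grip t 3.97 pos [ 533.4 -352.3    4.6] yaw -0.2308 F [-0.7  0.5  2.4] gap 12.1
up t 5.42 pos [ 532.1 -351.5  198.6] yaw -0.2307 F [-1.   1.  -0.3] gap 12.3
```

Run:
```python
from h import *
p=json.load(open("pose.json"));r=p["reader"];c=tf(*r,[-30,-50,77])[0]
R=Rz(r[2]+np.pi/2)
bot.reach([c[0],c[1],200],R);st("above")
bot.line_to([c[0],c[1],110],R,v=120);bot.wait(.2);st()
for n in("top","scene"):
    im=bot.get_image(n);cv2.imwrite(f"pics/b_{n}.png",im)
t=cv2.imread("pics/b_top.png");s=cv2.imread("pics/b_scene.png")
f=lambda z,k:cv2.resize(z,None,fx=k,fy=k,interpolation=cv2.INTER_CUBIC)
cv2.imwrite("pics/b1.png",f(t[180:300,180:330],5));cv2.imwrite("pics/b2.png",f(s[130:290,270:430],3.7))
```

```text
above t 7.1 pos [552.  102.1 199.8] yaw 1.5836 F [ 1.4 -0.1  0.7] gap 12.1
 t 8.2 pos [552.3 104.4 111.1] yaw 1.5868 F [-0.6  0.3 -0.3] gap 12.2
```

View pics/b1.png

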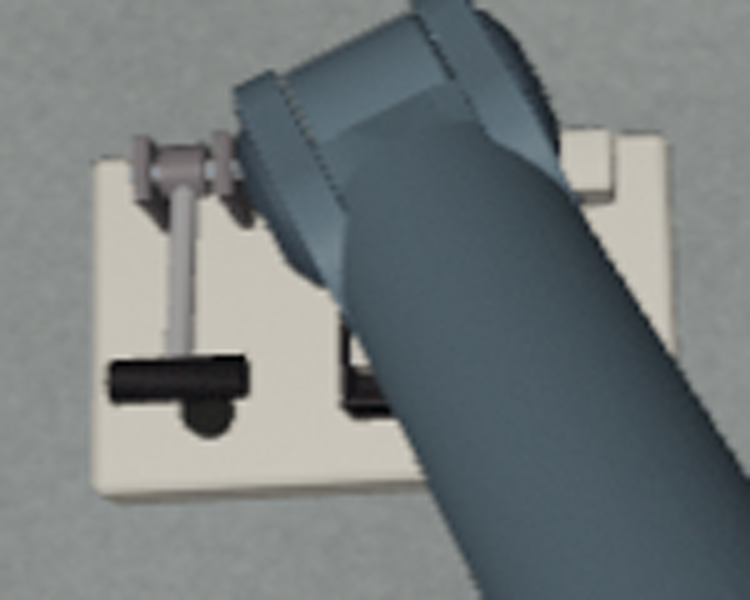

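View pics/b2.png

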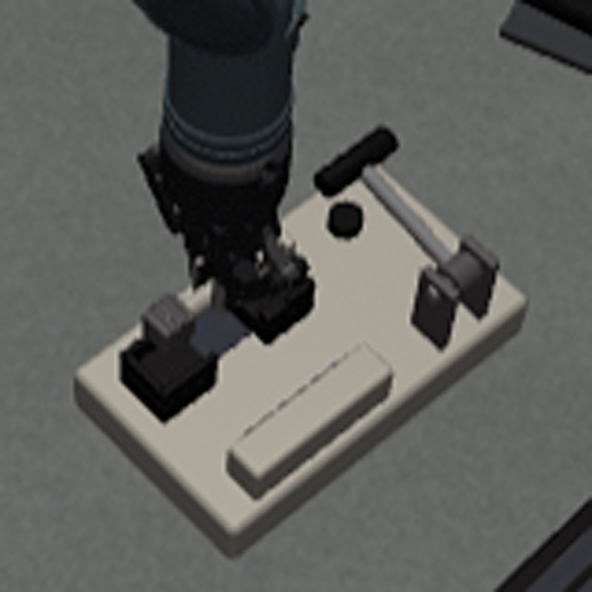

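```bash
cat > ov.py <<'E'
from h import *
import sys
p=json.load(open("pose.json"));r=p["reader"];sh=np.array(p["shift"][2:])
def ov(src,out,mid,yaw,zc,box,k):
    im=cv2.imread(src);im=cv2.resize(im,None,fx=k,fy=k,interpolation=cv2.INTER_CUBIC)
    P=[tf(mid[0],mid[1],yaw,[(a,b*12,zc+12) for a,b in((29,1),(55,1),(55,-1),(29,-1))]),
       tf(mid[0],mid[1],yaw,[(a,b*12,zc+12) for a,b in((-47,1),(-55,1),(-55,-1),(-47,-1))]),
       tf(*r,[(-30+a*22,-50+b,83) for a,b in((1,-22),(1,-68),(-1,-68),(-1,-22))]),
       tf(*r,[(-30+a*22,-50+b,83) for a,b in((1,43),(1,66),(-1,66),(-1,43))]),
       tf(*r,[(a,b,81) for a,b in((43,10),(73,10),(73,-110),(43,-110))])]
    for i,q in enumerate(P):
        u=np.round((proj("scene",q)+sh+.5)*k-.5).astype(int);cv2.polylines(im,[u],True,[(0,255,255),(0,255,255),(0,0,255),(0,0,255),(0,255,0)][i],1)
    x0,y0,x1,y1=box;cv2.imwrite(out,im[y0*k:y1*k,x0*k:x1*k])
E
python3 - <<'E'
from ov import *
ov("pics/b_scene.png","pics/b3.png",(552.3,104.4),1.5868-np.pi,118.6,(285,190,395,280),7)
E
```

```text
(no output)
```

View pics/b3.png

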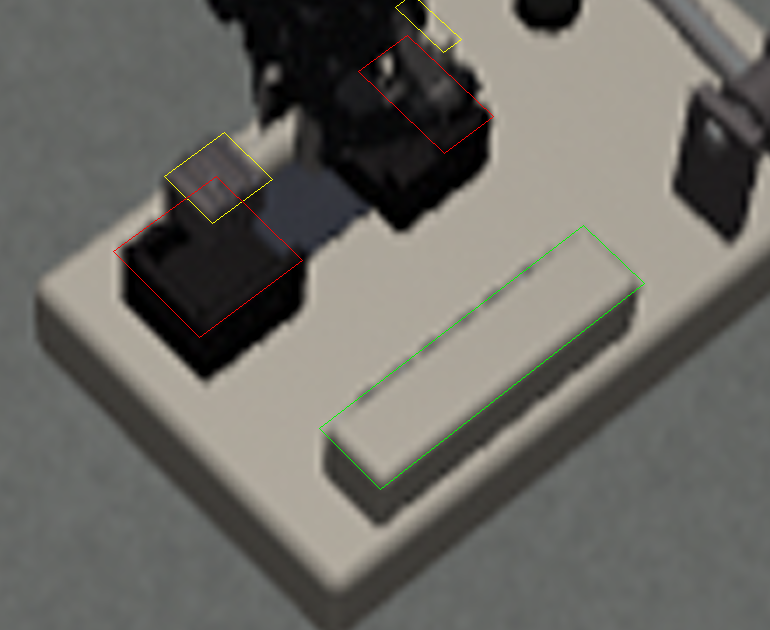

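The scene overlay agrees to about 1 px: cap top at (215,178) against the yellow outline, pocket at (207,262) against red, scanner against green. The tube is held level, cap on the -y side. I lower it under a force guard.

Run:
```python
from h import *
p=json.load(open("pose.json"));r=p["reader"];c=tf(*r,[-30,-50,77])[0]
R=Rz(r[2]+np.pi/2)
bot.line_to([c[0],c[1],88],R,v=80);st()
print(bot.line_to([c[0],c[1],69],R,v=30,guard=5));st("low")
cv2.imwrite("pics/d_scene.png",bot.get_image("scene"))
from ov import *
ov("pics/d_scene.png","pics/d.png",c,r[2]-np.pi/2,77,(285,190,395,280),7)
```

```text
t 8.72 pos [550.5 104.   86.8] yaw 1.587 F [ 0.1  0.3 -0.2] gap 12.2
True
low t 9.32 pos [551.  104.   69.5] yaw 1.587 F [0.  0.9 3.9] gap 12.5
```

View pics/d.png

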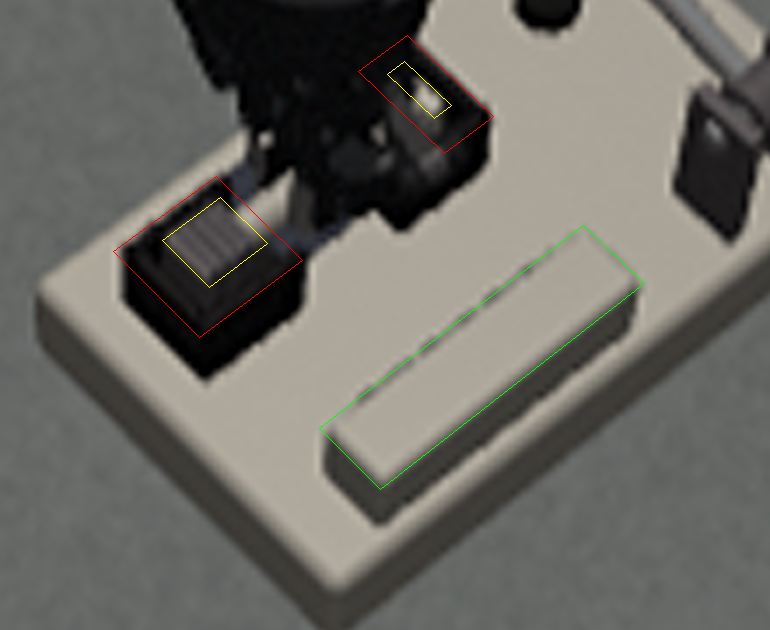

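Contact came at TCP 69.5, the expected floor height. The cap (215,243) is inside the pocket and the foot (425,95) is inside its pocket. I release and retreat to look.

Run:
```python
from h import *
p=json.load(open("pose.json"));r=p["reader"];c=tf(*r,[-30,-50,77])[0]
R=Rz(r[2]+np.pi/2)
bot.command_gripper(40);st("rel")
bot.line_to([c[0],c[1],200],R,v=150);st()
bot.command_gripper(0)
h=tf(*r,[-43,80,120])[0]
bot.reach([h[0],h[1],200],R);st("over bar")
for n in("top","scene"): cv2.imwrite(f"pics/e_{n}.png",bot.get_image(n))
from ov import *
ov("pics/e_scene.png","pics/e.png",c,r[2]-np.pi/2,77,(285,180,395,280),6)
t=cv2.imread("pics/e_top.png");cv2.imwrite("pics/e1.png",cv2.resize(t[180:300,180:330],None,fx=5,fy=5,interpolation=cv2.INTER_CUBIC))
```

```text
rel t 9.76 pos [549.7 103.6  68.3] yaw 1.5868 F [0.8 0.5 0.6] gap 40.0
 t 10.78 pos [550.6 103.8 198.9] yaw 1.5869 F [ 0.3  0.1 -0.7] gap 40.0
over bar t 11.83 pos [535.9 235.2 200.1] yaw 1.5896 F [ 0.9 -0.  -0.9] gap 0.0
```

View pics/e.png

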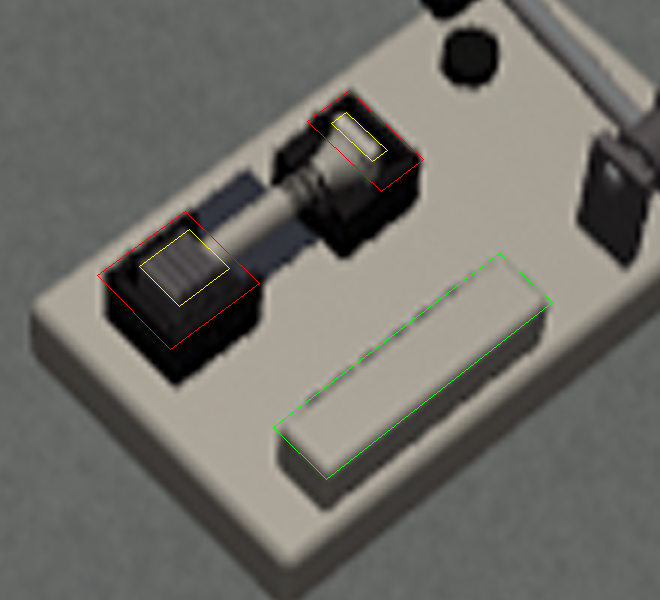

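View pics/e1.png

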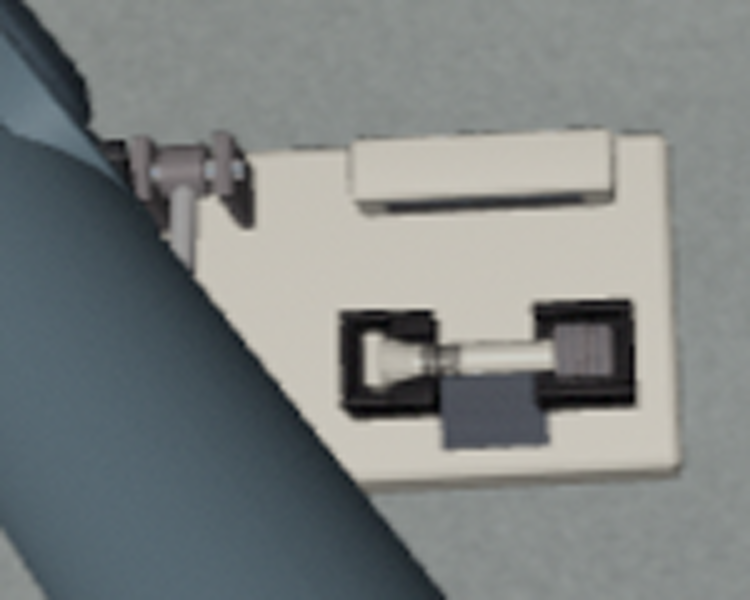

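The tube is seated: in the top view the cap (583,348) is in the right-hand pocket, the body is in the neck and the foot (385,360) is in its pocket; the scene view agrees. Now I press the bar with the fingers shut.

Run:
```python
from h import *
p=json.load(open("pose.json"));r=p["reader"]
R=Rz(r[2]+np.pi/2)
h=tf(*r,[-43,80,120])[0];g=tf(*r,[-45,80,100])[0]
bot.line_to([h[0],h[1],140],R,v=100);bot.wait(.3);st("140")
print(bot.line_to([h[0],h[1],120],R,v=20,guard=2.5));st("contact?")
bot.line_to([g[0],g[1],117],R,v=20);bot.wait(.3);o=st("117")
cv2.imwrite("pics/f_scene.png",bot.get_image("scene"))
im=cv2.imread("pics/f_scene.png");cv2.imwrite("pics/f.png",cv2.resize(im[130:280,285:425],None,fx=4,fy=4,interpolation=cv2.INTER_CUBIC))
```

```text
140 t 12.98 pos [536.8 234.2 140.7] yaw 1.5869 F [ 0.6  0.5 -0.4] gap 0.0
True
contact? t 13.6 pos [535.9 233.8 128.6] yaw 1.587 F [0.  0.1 1.7] gap 0.1
117 t 14.62 pos [533.4 233.8 116.8] yaw 1.5871 F [-3.6 -1.6  5.9] gap -0.2
```

View pics/f.png

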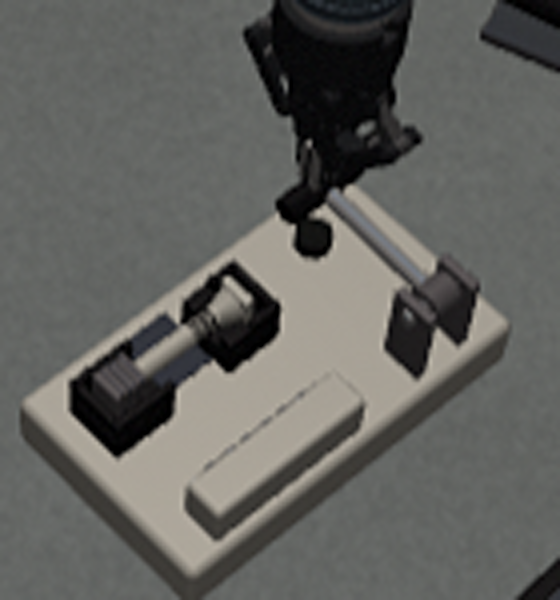

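Run:
```python
from h import *
F=[];P=[]
for i in range(10):
    bot.wait(.03);o=bot.observe();F.append(np.r_[o["wrist_force"],o["torque"]]);P.append(o["tool_pos"])
print(np.mean(F,0).round(2),np.std(F,0).round(2),np.mean(P,0).round(2),np.std(P,0).round(2))
p=json.load(open("pose.json"));r=p["reader"];s=p["shift"]
b=tf(*r,[-43,80,120])[0]
print(b,proj("top",b)+s[:2],proj("scene",b)+s[2:])
for n in("top","scene"):
    im=cv2.imread(f"pics/{n}0.png").max(2)
    x0,y0,x1,y1=(198,246,234,263) if n=="top" else (350,160,382,184)
    m=(im[y0:y1,x0:x1]<45).astype(np.uint8);k,l,s_,c=cv2.connectedComponentsWithStats(m)
    print(n,[(a.tolist(),(q+[x0,y0]).round(1).tolist()) for a,q in zip(s_[1:],c[1:]) if a[4]>10])
```

```text
[-3.61 -0.58  4.95 -0.1   0.82 -0.  ] [0.55 0.55 0.56 0.03 0.03 0.03] [533.41 233.86 116.81] [0.01 0.01 0.01]
[536.36635226 233.94929259 120.        ] [[215.46025275 255.85413699]] [[365.65884421 173.87466105]]
top [([4, 5, 27, 12, 247], [215.9, 256.0])]
scene [([5, 5, 23, 18, 180], [365.6, 173.4])]
```

The bar is under the fingertips at scene (295,205) in the crop. The steady -3.6 N in x looks like friction, because the pressed surface of the bar moves towards -x as it goes down. I follow that motion to the level position.

Run:
```python
from h import *
p=json.load(open("pose.json"));r=p["reader"]
R=Rz(r[2]+np.pi/2)
g=tf(*r,[-46.5,80,100])[0]
bot.line_to([g[0],g[1],110.2],R,v=15);bot.wait(.5)
F=[]
for i in range(8):
    bot.wait(.03);o=bot.observe();F.append(o["wrist_force"])
st();print(np.mean(F,0))
for n in("top","scene"): cv2.imwrite(f"pics/g_{n}.png",bot.get_image(n))
im=cv2.imread("pics/g_scene.png");k=5;x0,y0=285,140
im=cv2.resize(im[y0:260,x0:425],None,fx=k,fy=k,interpolation=cv2.INTER_CUBIC)
s=np.array(p["shift"][2:])
for th,c in((.2,(0,255,0)),(0,(0,0,255)),(.4,(255,0,255))):
    a=.2-th;x=55-100*np.cos(a);z=100+100*np.sin(a)
    q=proj("scene",tf(*r,[(x,50,z),(x,110,z),(x,80,z),(55,80,100)]))+s
    q=np.round((q-[x0,y0]+.5)*k-.5).astype(int)
    cv2.line(im,q[0].tolist(),q[1].tolist(),c,1);cv2.line(im,q[2].tolist(),q[3].tolist(),c,1)
cv2.imwrite("pics/g.png",im)
```

```text
t 16.39 pos [532.5 233.8 110.3] yaw 1.587 F [-3.1 -0.3  5.4] gap 0.1
[-3.01373208 -0.50185037  5.47237712]
```

View pics/g.png

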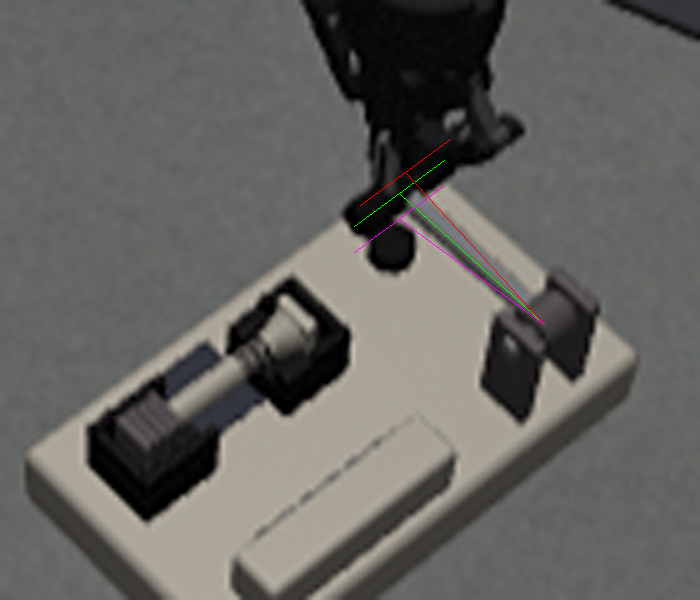

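View pics/g_top.png

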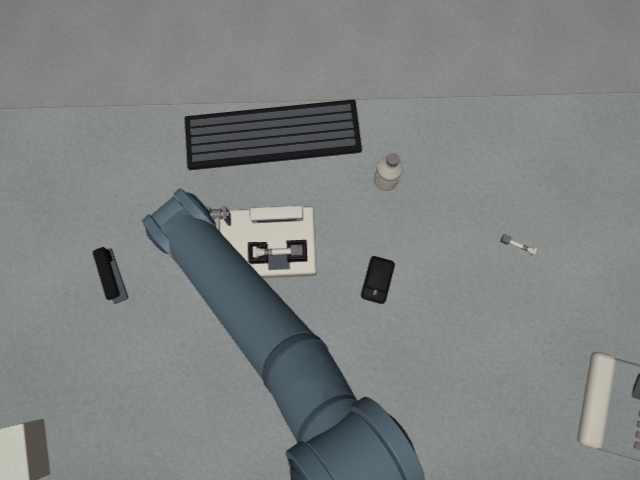

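The bar seems to sit slightly above the green level line at (358,214). I overlay the same lines on the rest picture to find the bias of this view.

Run:
```python
from h import *
p=json.load(open("pose.json"));r=p["reader"];s=np.array(p["shift"][2:])
out=[]
for f in("e_scene","scene0","f_scene","g_scene"):
    if f=="e_scene": continue
    im=cv2.imread(f"pics/{f}.png");k=9;x0,y0=350,155
    im=cv2.resize(im[y0:215,x0:410],None,fx=k,fy=k,interpolation=cv2.INTER_CUBIC)
    for th,c in((.2,(0,255,0)),(0,(0,0,255)),(.4,(255,0,255))):
        a=.2-th;x=55-100*np.cos(a);z=100+100*np.sin(a)
        q=proj("scene",tf(*r,[(x,50,z),(x,110,z),(x,80,z),(55,80,100)]))+s
        q=np.round((q-[x0,y0]+.5)*k-.5).astype(int)
        cv2.line(im,q[0].tolist(),q[1].tolist(),c,1);cv2.line(im,q[2].tolist(),q[3].tolist(),c,1)
    out.append(cv2.resize(im[:,:400],None,fx=.66,fy=.66) if 0 else im[:, :400])
cv2.imwrite("pics/g2.png",cv2.convertScaleAbs(np.hstack([out[0],out[2]]),alpha=1.6,beta=10))
```

```text
(no output)
```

View pics/g2.png

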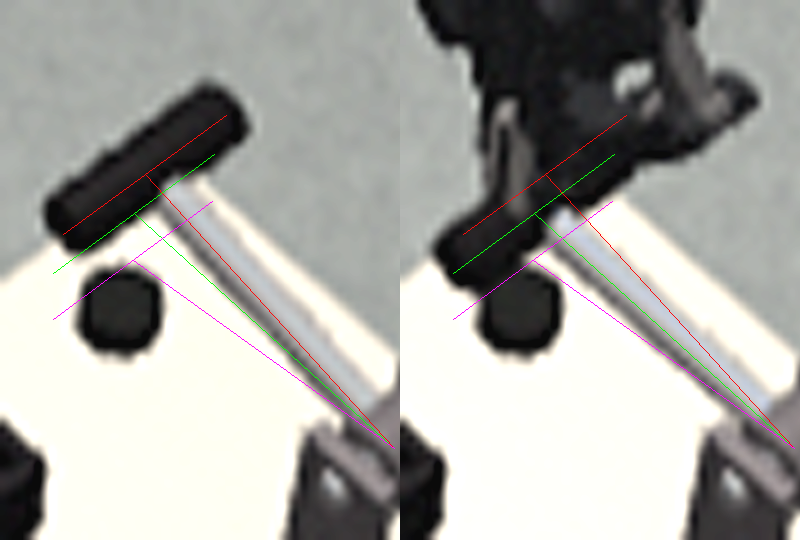

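From rest to pressed, the lower-left end of the bar moved from (80,250) to (78,288), about 38 px. Red to green is 37 px, so the arm is level and the offset is a constant camera bias. The tube is still seated, and the mouse (378,280), gel (388,172) and stapler (110,275) are where they were. I hand in.

Run:
```python
from h import *
st();print(bot.sign_off())
```

```text
t 16.49 pos [532.5 233.8 110.4] yaw 1.5869 F [-3.3 -0.7  6.2] gap -0.1
the job is handed in; nothing more can be done
None
```

The tube is lying in the reader's cradle and released, cap in the wide pocket on the -y side. The handle is held half-way down, and I handed the job in at 16.5 s.

- **Tube:** I picked the larger of the two tubes and lowered it under a force guard. Contact came at the expected floor height, and both cameras showed it seated after release. It still looked seated in the last pictures.
- **Handle:** the fingertips hold the bar's top at 110.4 mm against the 110 mm target, with about 6 N upward, which matches the spring half-way down. The bar moved 38 px in the scene picture against 37 px expected, and it never went near the bottom stop.
- **Bystanders:** the mouse, stapler and gel bottle are at the same pixels as at the start.
- **What disagreed:**
  - The scene camera had a constant bias of about 1 px on the bar, so I judged the press by how far the bar moved, not by where it appeared.
  - A steady sideways force of about 3 N on the fingers looks like friction on the bar. I did not confirm that.

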